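Set the V-jaw spring clamp to its latched loading position

ROBOT

A 6-joint arm with a two-finger parallel gripper is mounted at the origin on the work surface. World frame = base frame: x ahead of the robot, y to its left, z up, the work surface at z = 0. Lengths are in m, angles in rad, forces in N, time in s.
With the tool pointing down it reaches from about 0.35 to 0.775 m from the base axis. Payload 7.3 kg.
Tool frame: the origin (TCP) lies midway between the tips of the shut fingers; the grasp point (between the pads) lies grasp_offset behind it (grasp_offset is the distance from the TCP to the grasp point, in m); z points along the fingers, y is the line along which they close (so a half turn about z gives the same grasp; the last joint's range is limited). The gripper opens to 92 mm and grips with 3 to 60 N. Pads are 19 mm wide; open, the fingers measure 130 mm over their backs; the gripper's body (75 mm by 190 mm) begins 47 mm behind the grasp point.
Start: joints at [-1.487, 0.342, 1.524, -0, 1.275, -0.146], TCP at [0.12, -0.511, 0.227] pointing down, gripper open.
Joint ranges: [-2.53, 2.53], [-0.77, 2.02], [0.04, 2.7], [-1, 4.14], [0.28, 2.66], [-3.11, 3.11]. Speed limits (rad/s): [2.57, 2.57, 3.14, 3.14, 3.14, 3.14].

INTERFACE

Orientations are given as [roll, pitch, yaw] about the fixed x, y, z axes, in that order (R = Rz(yaw) Ry(pitch) Rx(roll)).
In Python, from cell import * gives the robot as it stands.
- The arm moves only by the tool step_arm, never from a script. Its argument "plan" is a list of rows, each a list of 5 numbers: the closure, from -1 (fully open) to 1 (shut), then the shift along the tool's x, y, z in m, then the turn about the tool's z in rad. In form: [[hand, x, y, z, twist], ...]. A call has 1 to 20 rows; each row is the pose to reach, as a shift and turn from the pose commanded when the call began, along the tool's axes at that moment; what a row does not reach only later rows make up. A row lasts 1/8 s, in which the tool goes at most 62.5 mm and 10.7 degrees, less where a joint would pass 70% of its speed; a pose out of reach is approached as far as the arm can. A call with a gripper value outside its range is refused whole. The fingers move at their own pace and stop on an object; "grip_force" is the grip in N (left out, the last holds). Time passes only in rows, so rows that repeat a pose let the fingers close. It gives the time, the measured TCP pose, the force, the opening and the grip force at its end, in the units of the state.
- observe(): the state, without advancing time (a new reading comes with each control period).
- read_camera(name): name is "scene" or "side" or "wrist"; returns a dict with "img" (400x640x3 uint8, red, green, blue), "range_z" (400x640 float32, m along the optical axis (not along the pixel's ray), 0 where there is no reading), "fx", "fy", "cx", "cy" (pixels), "k1" (the pictures are not rectified: a ray, as slopes to the right and down, at radius r is drawn at 1 + k1 r^2 times it, then the intrinsics apply), "R" (3x3) and "t" (3): a world point X has camera coordinates R X + t; the wrist camera has in their place "T_tool_cam" (4x4, takes a point from camera to tool coordinates, whose origin is the TCP and whose axes are the flange's). Camera axes: x right, y down, z forward; pixel columns grow to the right and rows downward; lengths in m; the calibration is good to about 2 mm. A picture is of the moment at which its call begins: read the wrist's pose just before it.
- hand_in(): hands the job in; it is judged then, once.
The state is a dict: "time": time; "qpos": joint angles; "qvel": joint speeds; "joint_efforts": joint torques, N m; "tool_pos": TCP position; "tool_rot": TCP orientation; "contact_force": force on the tool from outside, world axes, zero at the start; "torque": the same for the moment, N m; "opening": finger opening in m; "grip_force": force on a finger pad.
Only numpy, scipy, OpenCV 4.12 (cv2) and the standard library are available. Lean on these libraries where they do the work, as an engineer would, in place of code of your own. Each camera call takes 0.05 s, during which the arm holds its last target. There are 200 camera calls.

TASK

Get the V-jaw clamp (the one whose jaws have V notches) ready for the next round plug: with the fingertips push its sprung slide back by the upright tab, away from the fixed jaw, until the pawl drops behind the stop pin, then let it spring back so that it stays latched half open. Only push, with nothing pinched or lifted; leave the slide of the flat-jaw clamp closed, move nothing else on the bench, and finish with the hand off everything.

Things in the scene. Friction and masses are not known exactly. Their poses are not given: they have to be found in the camera images.
- vee_clamp: V-jaw clamp: both jaws V-notched, a diamond hole between them from above. Bolted-down plate 250 x 110 x 15 mm, origin under its centre, x = the way the slide is pushed open (away from the robot), z up. Fixed jaw 46 mm high at the robot's end. Pawl and post, up to 54 mm high, at y 24 to 43 mm; spring barrel, up to 36 mm high, at y -34 to -52 mm
- vee_tab (a point): on this clamp's slide: centre line of the upright steel tab's pushing face (the -x face), 70 mm above the bench; moves with the slide. Tab 44 mm wide, 10 mm thick, from 34 to 88 mm above the bench. Before it the slide's bar is 34 mm high, and the moving jaw's back, 46 mm high, stands 80 mm before the face: a gap for fingers. Push along +x of the clamp
- vee_slide (a joint): slide position, m: 0 jaws closed, 0.030 latched half open, 0.058 hard end. A spring draws it to 0 (5 N at 0, 9 N half open, 13 N at the end). Going out, its stop pin (8 mm, on the slide's +y side) lifts the pawl, which drops behind the pin at about 0.033; let go after that it returns to 0.030 and stays, before that it goes back to 0
- flat_clamp: flat-jaw clamp, otherwise alike, to be left closed: jaws with plain faces. Bolted-down plate 250 x 110 x 15 mm, origin under its centre, x = the way the slide is pushed open (away from the robot), z up. Fixed jaw 46 mm high at the robot's end. Pawl and post, up to 54 mm high, at y 24 to 43 mm; spring barrel, up to 36 mm high, at y -34 to -52 mm
- flat_tab (a point): on this clamp's slide: centre line of the upright steel tab's pushing face (the -x face), 70 mm above the bench; moves with the slide. Tab 44 mm wide, 10 mm thick, from 34 to 88 mm above the bench. Before it the slide's bar is 34 mm high, and the moving jaw's back, 46 mm high, stands 80 mm before the face: a gap for fingers. Push along +x of the clamp
- flat_slide (a joint): slide position, m: 0 jaws closed, 0.030 latched half open, 0.058 hard end. A spring draws it to 0 (5 N at 0, 9 N half open, 13 N at the end). Going out, its stop pin (8 mm, on the slide's +y side) lifts the pawl, which drops behind the pin at about 0.033; let go after that it returns to 0.030 and stays, before that it goes back to 0
- vee_pawl (a joint): tilt of the small pivoted pawl beside the slide, in rad: 0 = down (dropped), about 0.2 when the stop pin passes under it
- plug_a: a white plastic plug, 42 mm head, 32 mm high, origin under its centre; a bystander to be left where it is
- plug_b: a second white plug just like it; a bystander to be left where it is
- tin: an open steel tin, 72 mm across, 50 mm high, standing between the two clamps, origin under its centre; a bystander to be left where it is
- tape: a roll of tape lying flat, 90 mm across, 24 mm high; a bystander to be left where it is
- brush: a brush lying on the bench; a bystander to be left where it is
- driver: a screwdriver lying on the bench; a bystander to be left where it is
- blue_lid: a shallow round blue lid, 110 mm across, 14 mm high; a bystander to be left where it is

How it is judged:
By the outcome, as a careful person would: the job done as asked, in the order asked, and still so for the second after the job is handed in, with the robot touching nothing.
It also fails if it takes over 40 s, if anything falls off the work surface, if the arm or the gripper's body presses on something with over 40 N, if the wrist force passes 120 N, or if a joint passes its speed limit or range.

## Working session

There is one attempt and no reset: what is moved stays moved. The work goes in short steps, Python scripts to look and compute and a tool call to move; the robot and the scene stay as the last step left them, time stands still between calls to the robot, and variables do not carry over. Pictures are saved under pics/ and viewed, at most 10 in all, crops included, and the job is handed in when it is done.

Besides the shell and the picture viewer there is one more tool, called after ">>>" as a command line: name --pt "numbers of a row" for each row, then --argument value for the rest. step_arm: Moves the arm, as the interface text tells. Its arguments: {"type":"object","properties":{"plan":{"type":"array","items":{"type":"array","items":{"type":"number"}}},"grip_force":{"type":"number"}},"required":["plan"]}

```bash
mkdir -p pics
cat > h.py <<'E'
from cell import *
import numpy as np, cv2
def cloud(c):
    h,w=c["range_z"].shape
    u,v=np.meshgrid(np.arange(w),np.arange(h))
    K=np.array([[c["fx"],0,c["cx"]],[0,c["fy"],c["cy"]],[0,0,1]],float)
    p=np.stack([u,v],-1).reshape(-1,1,2).astype(np.float64)
    n=cv2.undistortPoints(p,K,np.array([c["k1"],0,0,0],float)).reshape(h,w,2)
    z=c["range_z"]
    P=np.dstack([n[...,0]*z,n[...,1]*z,z])
    W=(P-np.array(c["t"]))@np.array(c["R"])
    W[z==0]=np.nan
    return W
E
python3 - <<'E'
from h import *
for n in("scene","side"):
    c=read_camera(n); cv2.imwrite(f"pics/{n}0.png",c["img"][...,::-1]); np.save(n+".npy",cloud(c)); print(n,-np.array(c["R"]).T@c["t"])
print(observe())
E
```

```text
scene [ 0.95962033 -0.73708826  0.69940075]
side [-0.04879956  0.91218551  0.98441458]
{'time': 0.1, 'qpos': array([-1.48698877e+00,  3.42604792e-01,  1.52491786e+00,  1.89818252e-05,
        1.27537709e+00, -1.45988614e-01]), 'qvel': array([-0.00052266, -0.00171138, -0.00236106,  0.00068076,  0.00101328,
        0.00092442]), 'joint_efforts': array([ 1.41722463e-03, -4.32007205e+01, -2.44691616e+01,  7.18729338e-02,
        5.26969868e-02, -5.77255628e-05]), 'tool_pos': array([ 0.11958725, -0.51083508,  0.22614077]), 'tool_rot': array([-3.14030211e+00, -2.08102167e-04,  2.29790503e-01]), 'contact_force': array([-0.25196978, -0.35440733,  0.22563539]), 'torque': array([-0.02213638, -0.01820017, -0.06175734]), 'grip_force': 0.0, 'opening': 0.09155900723588162}
```

View pics/scene0.png

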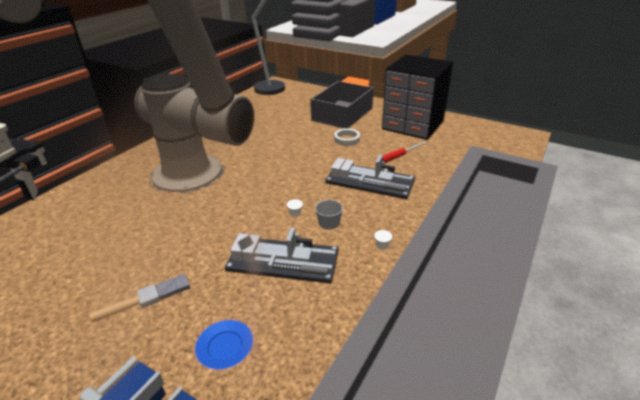

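View pics/side0.png

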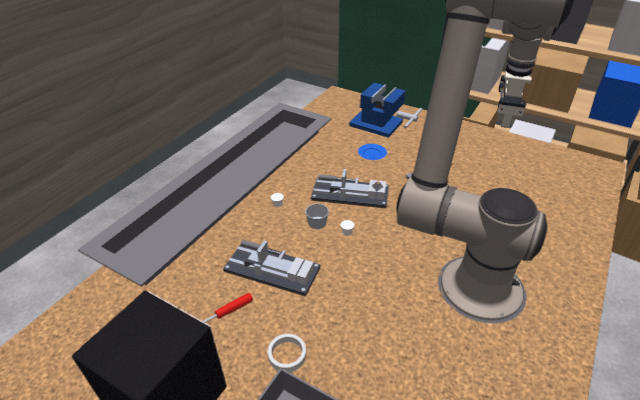

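The scene view shows the diamond hole on the near clamp (jaws at 245,242; tab at 292,240). The same clamp is at (350,188) in the side view, and the flat-jaw clamp is at (370,175) in the scene view. Next I'll measure the V clamp.

Run:
```python
from h import *
for n,box in(("scene",(222,345,222,285)),("side",(305,395,165,212))):
    W=np.load(n+".npy"); u0,u1,v0,v1=box
    S=W[v0:v1,u0:u1].reshape(-1,3); S=S[~np.isnan(S[:,0])]
    b=S[S[:,2]<0.004]; print(n,"bench z",np.median(b[:,2]),len(S))
    P=S[(S[:,2]>0.009)]
    r=cv2.minAreaRect(P[:,:2].astype(np.float32)*1000); print("all rect",r)
    T=S[S[:,2]>0.062]; print("tab",len(T),T.min(0),T.max(0),T.mean(0)); print(cv2.minAreaRect(T[:,:2].astype(np.float32)*1000))
    J=S[(S[:,2]>0.041)&(S[:,2]<0.05)]; print("jaw",J.mean(0),J.min(0),J.max(0))
    img=cv2.imread(f"pics/{n}0.png")[v0:v1,u0:u1]
    cv2.imwrite(f"pics/{n}crop.png",cv2.resize(img,None,fx=5,fy=5,interpolation=cv2.INTER_CUBIC))
    # top-down height map
    g=np.zeros((130,190)); 
    for x,y,z in S:
        pass
    np.save(n+"S.npy",S)
```

```text
scene bench z -0.00018603258464334915 7716
all rect ((482.45782470703125, -130.13720703125), (249.46202087402344, 205.12416076660156), 21.11931800842285)
tab 134 [ 0.50924738 -0.1878657   0.06224425] [ 0.53244098 -0.14258516  0.09105972] [ 0.5236216  -0.17004682  0.07987031]
((520.2010498046875, -165.01963806152344), (10.410091400146484, 47.71452713012695), 20.574268341064453)
jaw [ 0.4469075  -0.18880267  0.04542226] [ 0.38222086 -0.24120038  0.04104248] [ 0.54942059 -0.11616613  0.04985664]
side bench z -0.000868664718884345 4206
all rect ((475.2476806640625, -123.55172729492188), (248.0179443359375, 218.42007446289062), 23.517742156982422)
tab 51 [ 0.50679654 -0.18899373  0.06269736] [ 0.52902064 -0.14023297  0.08916014] [ 0.51444783 -0.1558392   0.08000724]
((518.1981201171875, -164.3563232421875), (9.836708068847656, 51.29802322387695), 20.460020065307617)
jaw [ 0.46363317 -0.14518548  0.04515711] [ 0.38198839 -0.24388053  0.04102098] [0.56443409 0.01686047 0.04999884]
```

View pics/scenecrop.png

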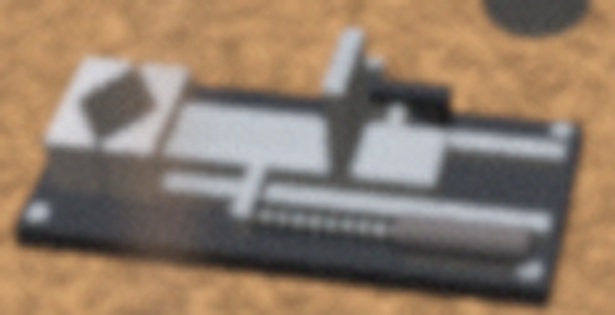

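Run:
```python
from h import *
for n in("scene","side"):
    S=np.load(n+"S.npy"); a=np.radians(20.5)
    for _ in range(3):
        ex=np.array([np.cos(a),np.sin(a)]); ey=np.array([-ex[1],ex[0]])
        d=S[:,:2]-[0.5145,-0.1665]
        m=(S[:,2]>0.009)&(abs(d@ey)<0.066)&(abs(d@ex)<.19)
        r=cv2.minAreaRect(S[m][:,:2].astype(np.float32)*1000)
        a=np.radians(r[2] if r[1][0]>r[1][1] else r[2]-90)
    print(n,r,np.degrees(a))
    x,y=d@ex,d@ey
    T=(S[:,2]>.06)&(abs(y)<.04)
    print(" tab x pct",np.percentile(x[T],[1,10,50,90,99]).round(4),"y",np.percentile(y[T],[1,99]).round(4))
    J=(S[:,2]>.041)&(abs(y)<.04)&(x<-.03)
    print(" jaw x",np.percentile(x[J],[1,99]).round(4),"y",np.percentile(y[J],[1,99]).round(4))
o=observe();print(o["tool_pos"],o["tool_rot"])
from scipy.spatial.transform import Rotation as Ro
R=Ro.from_euler("xyz",o["tool_rot"]).as_matrix();print(R.round(3))
ex=np.array([np.cos(.36),np.sin(.36)])
F=np.array([.5145,-.1665])
for s in(-.04,-.03,.035): 
    t=np.r_[F+s*ex,.055]; print(s,t,(R.T@(t-o["tool_pos"])).round(4))
import cell;print([k for k in dir(cell) if 'off' in k], getattr(cell,'grasp_offset',None))
```

```text
scene ((498.89581298828125, -172.69454956054688), (249.46202087402344, 113.88087463378906), 21.11931800842285) 21.119318008422855
 tab x pct [0.0009 0.0026 0.0082 0.0106 0.0111] y [-0.0241  0.0204]
 jaw x [-0.131  -0.0789] y [-0.0304  0.0309]
side ((494.4383544921875, -169.4001922607422), (246.4345245361328, 117.75738525390625), 21.612802505493164) 21.612802505493168
 tab x pct [-0.0008 -0.0001  0.0034  0.0089  0.0092] y [-0.0228  0.0261]
 jaw x [-0.1316 -0.0805] y [-0.03    0.0358]
[ 0.11958725 -0.51083508  0.22614077] [-3.14030211e+00 -2.08102167e-04  2.29790503e-01]
[[ 0.974  0.228 -0.   ]
 [ 0.228 -0.974  0.001]
 [ 0.    -0.001 -1.   ]]
-0.04 [ 0.47706413 -0.18059097  0.055     ] [ 0.4233 -0.2399  0.1715]
-0.03 [ 0.4864231  -0.17706823  0.055     ] [ 0.4332 -0.2412  0.1715]
0.035 [ 0.54725639 -0.1541704   0.055     ] [ 0.4976 -0.2497  0.1716]
['grasp_offset'] 0.0188
```

>>> step_arm --pt "1 0.05 -0.028 0.0 -0.03" --pt "1 0.1 -0.057 0.0 -0.06" --pt "1 0.15 -0.085 0.0 -0.09" --pt "1 0.2 -0.113 0.0 -0.12" --pt "1 0.25 -0.142 0.0 -0.135" --pt "1 0.3 -0.17 0.01 -0.135" --pt "1 0.35 -0.198 0.02 -0.135" --pt "1 0.39 -0.221 0.03 -0.135" --pt "1 0.415 -0.235 0.03 -0.135" --pt "1 0.423 -0.24 0.03 -0.135" --pt "1 0.423 -0.24 0.03 -0.135" --pt "1 0.423 -0.24 0.03 -0.135" --pt "1 0.423 -0.24 0.03 -0.135"

```text
time: 1.72
tool_pos: [0.4762, -0.182, 0.1969]
tool_rot: [3.141, 0.0, 0.363]
contact_force: [-0.3, 0.1, 0.2]
opening: 0.0007
grip_force: 0.0
```

Run:
```python
from h import *
from scipy.spatial.transform import Rotation as Ro
o=observe(); c=read_camera("wrist")
R=Ro.from_euler("xyz",o["tool_rot"]).as_matrix()
T=np.eye(4);T[:3,:3]=R;T[:3,3]=o["tool_pos"]
M=np.linalg.inv(T@np.array(c["T_tool_cam"])); c["R"]=M[:3,:3];c["t"]=M[:3,3]
W=cloud(c); np.save("wrist.npy",W)
cv2.imwrite("pics/wrist1.png",c["img"][...,::-1])
print(o["time"],o["tool_pos"],o["tool_rot"],o["opening"],o["contact_force"])
# in tool frame
L=(W-o["tool_pos"])@R
m=(W[...,2]>.08)&(W[...,2]<.1)&(abs(L[...,1])<.05)&(L[...,0]>0)
q=L[m]; print(len(q),q.min(0),q.max(0),cv2.minAreaRect(q[:,:2].astype(np.float32)*1000))
```

```text
1.725 [ 0.4762429  -0.18199116  0.19686003] [3.14130024e+00 8.57956848e-05 3.63324587e-01] 0.0006891113499527556 [-0.26510901  0.05457816  0.22453955]
663 [ 0.03960569 -0.0240011   0.10738587] [0.04996689 0.02002506 0.11630948] ((44.781288146972656, -1.9923381805419922), (44.024940490722656, 10.354973793029785), 89.91656494140625)
```

View pics/wrist1.png

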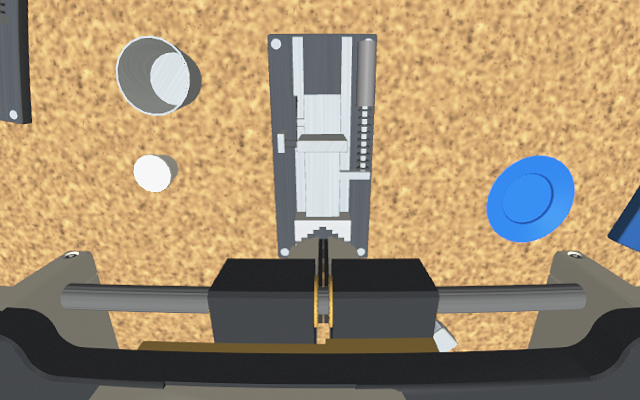

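The wrist view shows the tab across the slide at (322,143), square to the tool. Its face is 40 mm ahead and its centre is 2 mm toward tool −y. The gap below is clear, so I'll descend into it.

>>> step_arm --pt "1 0 -0.002 0.04 0" --pt "1 0 -0.002 0.08 0" --pt "1 0 -0.002 0.115 0" --pt "1 0 -0.002 0.135 0" --pt "1 0 -0.002 0.142 0" --pt "1 0 -0.002 0.142 0" --pt "1 0.01 -0.002 0.142 0" --pt "1 0.02 -0.002 0.142 0" --pt "1 0.025 -0.002 0.142 0" --pt "1 0.025 -0.002 0.142 0"

```text
time: 3.02
tool_pos: [0.5, -0.1701, 0.0548]
tool_rot: [3.141, -0.0, 0.366]
contact_force: [0.1, 0.3, 0.4]
opening: 0.0005
grip_force: 0.0
```

>>> step_arm --pt "1 0.005 0 0 0" --pt "1 0.009 0 0 0" --pt "1 0.013 0 0 0" --pt "1 0.017 0 0 0" --pt "1 0.021 0 0 0" --pt "1 0.025 0 0 0" --pt "1 0.029 0 0 0" --pt "1 0.033 0 0 0" --pt "1 0.037 0 0 0" --pt "1 0.041 0 0 0" --pt "1 0.044 0 0 0" --pt "1 0.046 0 0 0" --pt "1 0.046 0 0 0" --pt "1 0.046 0 0 0"

```text
time: 4.78
tool_pos: [0.5401, -0.1545, 0.0546]
tool_rot: [-3.14, 0.005, 0.365]
contact_force: [-8.9, -3.7, 6.3]
opening: 0.0004
grip_force: 5.2
```

Run:
```python
from h import *
o=observe(); c=read_camera("scene"); W=cloud(c)
ex=np.array([np.cos(.366),np.sin(.366)]);ey=np.array([-ex[1],ex[0]])
for n,w in(("before",np.load("scene.npy")),("now",W)):
    d=w[...,:2]-[.5145,-.1665]; x=d@ex;y=d@ey
    m=(w[...,2]>.04)&(w[...,2]<.095)&(y>-.026)&(y<-.02)&(x>-.02)&(x<.1)
    m2=(w[...,2]>.06)&(w[...,2]<.09)&(abs(y)<.03)&(x>0)&(x<.1)
    print(n,m.sum(),np.median(x[m]) if m.any() else 0,np.percentile(x[m2],[50,98]))
i=c["img"][215:285,222:345,::-1]
cv2.imwrite("pics/push.png",cv2.resize(i,None,fx=5,fy=5,interpolation=cv2.INTER_CUBIC))
print(o["tool_pos"],o["contact_force"])
```

```text
before 62 0.005994074177427214 [0.00826446 0.01100575]
now 27 0.04680398390744526 [0.05167306 0.05224464]
[ 0.54014747 -0.1544776   0.05463792] [-8.89882412 -3.68931938  6.28057843]
```

View pics/push.png

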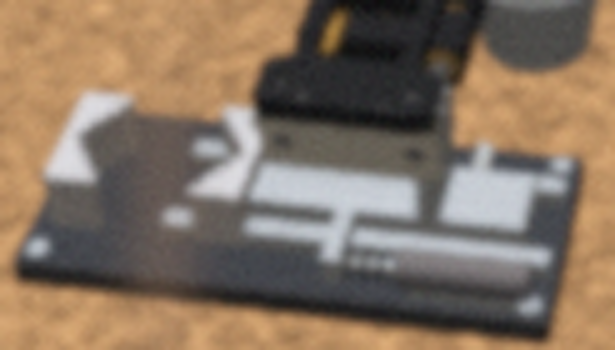

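The picture shows the jaws open and the slide about 41 mm out, past the 33 mm catch point. I'll ease back, then lift clear.

>>> step_arm --pt "1 -0.003 0 0 0" --pt "1 -0.006 0 0 0" --pt "1 -0.009 0 0 0" --pt "1 -0.012 0 0 0" --pt "1 -0.015 0 0 0" --pt "1 -0.02 0 0 0" --pt "1 -0.028 0 0 0" --pt "1 -0.036 0 0 0" --pt "1 -0.036 0 0 0" --pt "1 -0.036 0 0 0"

```text
time: 6.08
tool_pos: [0.5089, -0.1669, 0.0548]
tool_rot: [3.141, -0.0, 0.365]
contact_force: [-0.3, 0.6, 0.7]
opening: 0.0004
grip_force: 0.0
```

>>> step_arm --pt "1 0 0 -0.02 0" --pt "1 0 0 -0.06 0" --pt "1 0 0 -0.11 0" --pt "1 0 0 -0.15 0" --pt "1 0 0 -0.16 0" --pt "1 0 0 -0.16 0" --pt "1 0 0 -0.16 0"

```text
time: 6.95
tool_pos: [0.5081, -0.1664, 0.213]
tool_rot: [-3.139, 0.002, 0.365]
contact_force: [-0.6, 0.0, 0.0]
opening: 0.0004
grip_force: 0.0
```

Run:
```python
from h import *
o=observe(); c=read_camera("scene"); W=cloud(c)
ex=np.array([np.cos(.366),np.sin(.366)]);ey=np.array([-ex[1],ex[0]])
for n,w in(("before",np.load("scene.npy")),("now",W)):
    d=w[...,:2]-[.5145,-.1665]; x=d@ex;y=d@ey
    m2=(w[...,2]>.06)&(w[...,2]<.09)&(abs(y)<.03)&(x>0)&(x<.1)
    print(n,np.percentile(x[m2],[50,98]))
cv2.imwrite("pics/end.png",c["img"][...,::-1])
print(o["time"],o["tool_pos"],o["contact_force"])
```

```text
before [0.00826446 0.01100575]
now [0.03748058 0.040666  ]
6.95 [ 0.50810082 -0.16643584  0.21300357] [-0.61639736  0.01078485  0.01436362]
```

View pics/end.png

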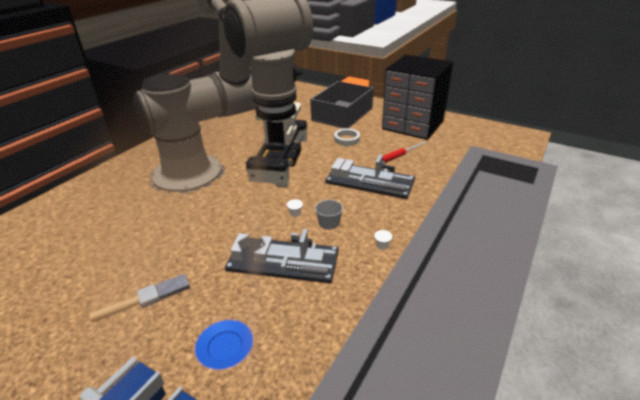

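The slide now sits at +29.5 mm, latched half open. The flat clamp (370,178) is still closed, the other items haven't moved, and the hand is clear.

```bash
python3 -c "
from cell import *
print(hand_in())"
```

```text
the job is handed in; nothing more can be done
None
```

The V-jaw clamp is latched half open: after I let go, its slide stayed about 30 mm out. The flat-jaw clamp is still closed, nothing else on the bench moved, the hand is off everything, and the job is handed in.

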